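# Put the exchange gearshift tower in third

## Task

The gearshift tower on the parts counter must be issued in third gear. With the outside of the fingers, gently push the black knob so that the stick comes to the crossing of the H-shaped gate, goes across to the right, then forward (away from you) fully home into the third slot, the front right one, without dipping into the fourth slot behind it. Only push: do not grip the knob or pull it up, and leave everything else on the counter where it is.

Things in the scene. Friction and masses are not known exactly. Their poses are not given: they have to be found in the camera images.
- tower: gearshift tower, bolted down: steel flange 190 (x) x 150 (y) x 14 mm, grey cast housing 150 x 120, 114 high, over it a flat steel gate plate 140 x 110, its top 142.5 above the bench, with an H-shaped opening. Origin: centre of the underside, on the bench. x axis to its front (away from the robot, turned up to 0.5 rad either way), y to its left, z up
- gate_mid (a point): middle of the H, on the plate's top face; axes as tower. Crossing (neutral) 18 mm wide; four slots 18 wide along x, centred 18 left and right of the middle, ending 38 before and behind it; between left and right slots two round-nosed tongues 18 wide. Seen from the robot: first slot far left, second near left, third far right, fourth near right
- pivot (a point): the ball pivot of the stick, on the tower's centre line, 50 mm above the bench; axes as tower
- gearstick: the stick: straight steel rod, 10 mm dia, from the pivot up through the H to the knob. It starts anywhere in the left slots or between them. Origin at the pivot, z along the stick to the knob. It has friction (about 2.5 N at the knob), no springs or catches: it stays where it is left. The tongues let it cross only near lever_fore = 0
- lever_across (a joint): tilt of the stick across the tower, rad: negative to its left (+y), positive to its right (-y); stops at -0.24 and 0.24. In a left slot it is -0.15 to -0.24, in a right slot 0.15 to 0.24
- lever_fore (a joint): tilt of the stick fore and aft, rad: positive to the front (tower's +x), 0 in the crossing, negative to the rear; stops at -0.34 and 0.34, the slot ends. It crosses freely within about 0.04 of 0; the round tongue noses guide it in from about 0.1
- knob_mid (a point): centre of the black ball knob, 36 mm dia, with a 20 dia neck reaching 34 below it. It lies 170 from the pivot along the stick, 220 above the bench when upright. At across a, fore f it lies 170*sin(f) ahead, 170*cos(f)*sin(a) to the right and 170*cos(f)*cos(a) above the pivot
- pull_knob (a joint): how far the knob is drawn up along the stick, m: 0 as it sits (held down by a 12 N spring), at most 0.012. It is the reverse release and is to stay down
- oil_bottle: closed grey plastic oil bottle, 66 dia x 200 tall, standing beside the tower (mm); loose; origin: centre of its underside
- pulley: dark steel V-belt pulley, 90 dia x 42 tall, lying flat beyond the tower (mm); loose; origin: centre of its underside
- bearing: steel bearing ring, 62 outside, 30 bore, 16 tall, lying flat close to the tower's near side (mm); loose; origin: centre of its underside
- spanner: steel spanner lying flat beside the tower, opposite side to the oil bottle; loose, about 15 mm thick
- rod_carton: cardboard carton of welding rods, 300 x 70 x 35 tall, lying flat on the left (mm); loose; origin: centre of its underside
- nut_cup: open steel cup, 80 dia x 70 tall, on the right (mm); loose; origin: centre of its underside
- grease_tin: closed plain metal tin, 84 dia x 90 tall, on the right, nearer the robot (mm); loose; origin: centre of its underside
Mind the look-alikes: they are no part of the job. There is more than one size of the tower; the one meant has the size given above.

How it is judged:
By the outcome, as a careful person would: the job done as asked, in the order asked, and still so for the second after the job is handed in, with the robot touching nothing.
It also fails if it takes over 64 s, if anything falls off the work surface, if the arm or the gripper's body presses on something with over 40 N, if the wrist force passes 120 N, or if a joint passes its speed limit or range.

## Robot

A 7-joint arm with a two-finger parallel gripper is mounted at the origin on the work surface. World frame = base frame: x ahead of the robot, y to its left, z up, the work surface at z = 0. Lengths are in m, angles in rad, forces in N, time in s.
With the tool pointing down it reaches from about 0.35 to 0.9 m from the base axis. Payload 8.1 kg.
Tool frame: the origin (TCP) lies between the finger pads; the fingertips stand 8 mm ahead of it and the grasp point (between the pads) lies 11 mm behind it (arm.tcp_to_tips is the distance from the TCP to the fingertips, in m); z points along the fingers, x is the direction in which the jaws open and shut, and the axes are right-handed (so a half turn about z gives the same grasp; the last joint's range is limited). The gripper opens to 92 mm and grips with 3 to 60 N. Pads are 19 mm wide; open, the fingers measure 130 mm over their backs; the gripper's body (75 mm by 190 mm) begins 47 mm behind the grasp point.
Start: joints at [-1.343, 0.434, 0.025, 1.573, -0.012, 1.134, -0.075], TCP at [0.203, 0.591, 0.235] pointing down, gripper open.
Joint ranges: [-2.62, 2.62], [-0.44, 2.09], [-1.27, 1.32], [0.08, 2.57], [-1.32, 4.46], [0.12, 2], [-2.74, 2.74]. Speed limits (rad/s): [2.22, 2.22, 3.01, 3.01, 3.14, 3.14, 3.14].

## Interface

Orientations are given as a rotation vector (axis times angle).
In Python, from cell import arm, eyes gives the robot as it stands.
- The arm moves only by the tool play_rows, never from a script. Its argument "rows" is a list of rows, each a list of 3 entries, a list of its own where there are three numbers: the shift along the tool's x, y, z each as a share of 50 cm, from -1 to 1, then the turn, a rotation vector about the tool's x, y, z each as a share of 60 degrees, from -1 to 1, then the opening, from -1 (shut) to 1 (fully open), so that 0 is half open. In form: [[[dx, dy, dz], [ax, ay, az], grip], ...]. A call has 1 to 10 rows; each row is the pose to reach, as a shift and turn from the pose commanded when the call began, along the tool's axes at that moment; what a row does not reach only later rows make up. A row lasts 1/10 s, in which the tool goes at most 50 mm and 8.59 degrees, less where a joint would pass 70% of its speed; a pose out of reach is approached as far as the arm can. A call with a number of a shift or a turn outside -1 to 1 is refused whole. A call with a gripper value outside its range is refused whole. The fingers move at their own pace and stop on an object; "newtons" is the grip in N (left out, the last holds). Time passes only in rows, so rows that repeat a pose let the fingers close. It gives the time, the measured TCP pose, the force and the opening at its end, in the units of the state.
- arm.observe(): the state, without advancing time (a new reading comes with each control period).
- eyes.get_image(name): name is "scene" or "top"; returns (picture, depth): 480x640x3 uint8, red, green, blue; 480x640 float32, m along the optical axis (not along the pixel's ray), 0 where there is no reading.
- eyes.get_calibration(name): a dict with "intrinsics" (3x3 intrinsics, pixels), "R" (3x3) and "t" (3): a world point X has camera coordinates R X + t. Camera axes: x right, y down, z forward; pixel columns grow to the right and rows downward; lengths in m; the calibration is good to about 2 mm. A picture is of the moment at which its call begins. get_calibration takes no time and is no camera call.
- arm.sign_off(): hands the job in, once; it reports no verdict.
The state is a dict: "clock": time; "joints": joint angles; "dq": joint speeds; "joint_efforts": joint torques, N m; "position": TCP position; "ee_rot": TCP orientation; "force": force on the tool from outside, world axes, zero at the start; "ft_torque": the same for the moment, N m; "width": opening from 0.0 (shut) to 1.0 (fully open).
Only numpy, scipy, OpenCV 4.12 (cv2) and the standard library are available. Lean on these libraries where they do the work, as an engineer would, in place of code of your own. Each camera call takes 0.05 s, during which the arm holds its last target.

## Working session

There is one attempt and no reset: what is moved stays moved. The work goes in short steps, Python scripts to look and compute and a tool call to move; the robot and the scene stay as the last step left them, time stands still between calls to the robot, and variables do not carry over. Pictures are saved under pics/ and viewed, and the job is handed in when it is done.

Besides the shell and the picture viewer there is one more tool, called after "Emit:" as name(argument=value, ...) on one line, values as JSON. play_rows: Moves the arm, as the interface text tells. Its arguments: {"type":"object","properties":{"rows":{"type":"array","items":{"type":"array"}},"newtons":{"type":"number"}},"required":["rows"]}

```bash
ls; mkdir -p pics; python3 - <<'E'
from cell import arm, eyes
import cv2, numpy as np
for n in ("scene","top"):
    p,d=eyes.get_image(n); cv2.imwrite(f"pics/{n}0.png",p[:,:,::-1]); np.save(f"{n}0.npy",d)
    print(n,eyes.get_calibration(n))
print(arm.observe())
E
```

```text
pics
scene {'intrinsics': array([[481.48854696,   0.        , 321.56091449],
       [  0.        , 481.48854696, 247.72107939],
       [  0.        ,   0.        ,   1.        ]]), 'R': array([[-2.99542685e-01,  9.54082485e-01,  8.90081133e-04],
       [ 7.67248655e-01,  2.41438853e-01, -5.94168984e-01],
       [-5.67101121e-01, -1.77296059e-01, -8.04339745e-01]]), 't': array([ 0.1295773 , -0.27109588,  1.77673977])}
top {'intrinsics': array([[512.99682779,   0.        , 325.84729152],
       [  0.        , 512.99682779, 240.7602813 ],
       [  0.        ,   0.        ,   1.        ]]), 'R': array([[ 0.02286442, -0.99961216,  0.01589834],
       [-0.99055842, -0.02480172, -0.13482913],
       [ 0.13517115, -0.01266544, -0.99074131]]), 't': array([-0.01184827,  0.4725217 ,  1.26088699])}
{'clock': 0.1, 'joints': array([-1.34260488,  0.43519823,  0.02499222,  1.57399692, -0.01158496,
        1.13398762, -0.07507472]), 'dq': array([-1.18694455e-03, -2.24980340e-03, -4.34207798e-05, -1.49179586e-03,
       -3.83300744e-04, -1.90278537e-03, -1.06425360e-03]), 'joint_efforts': array([ 3.00683903e-03, -6.69130039e+01,  9.87958387e-01, -3.15143824e+01,
       -6.05595019e-02,  3.75943794e-02,  7.30023862e-05]), 'position': array([0.20291545, 0.59067774, 0.2339993 ]), 'ee_rot': array([ 2.55613807e+00,  1.82475413e+00, -1.69661176e-03]), 'force': array([ 0.03557603, -0.82900609, -1.01659218]), 'ft_torque': array([ 0.04293772, -0.03591377, -0.01039897]), 'width': 1.0036871279247637}
```

View pics/scene0.png

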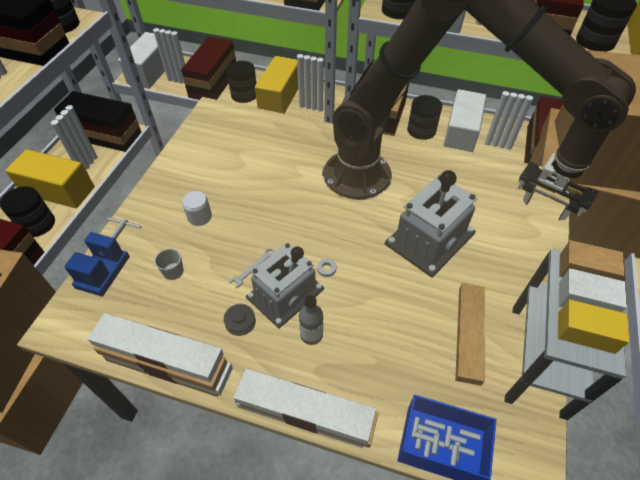

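View pics/top0.png

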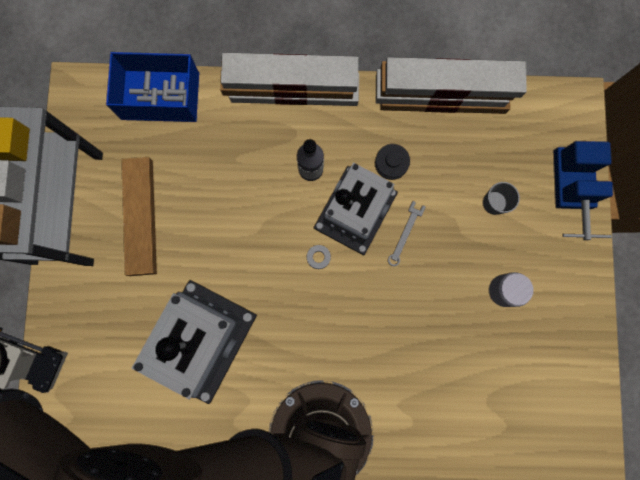

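The target is the smaller tower, at about (357,208) in the top view. The larger one at (195,340) is the look-alike. I'll enlarge both views.

```bash
python3 - <<'E'
import cv2, numpy as np
a=cv2.imread('pics/top0.png')[150:270,290:440]; cv2.imwrite('pics/topc.png',cv2.resize(a,None,fx=5,fy=5,interpolation=cv2.INTER_CUBIC))
a=cv2.imread('pics/scene0.png')[225:345,225:345]; cv2.imwrite('pics/scenec.png',cv2.resize(a,None,fx=5,fy=5,interpolation=cv2.INTER_CUBIC))
E
```

```text
(no output)
```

View pics/topc.png

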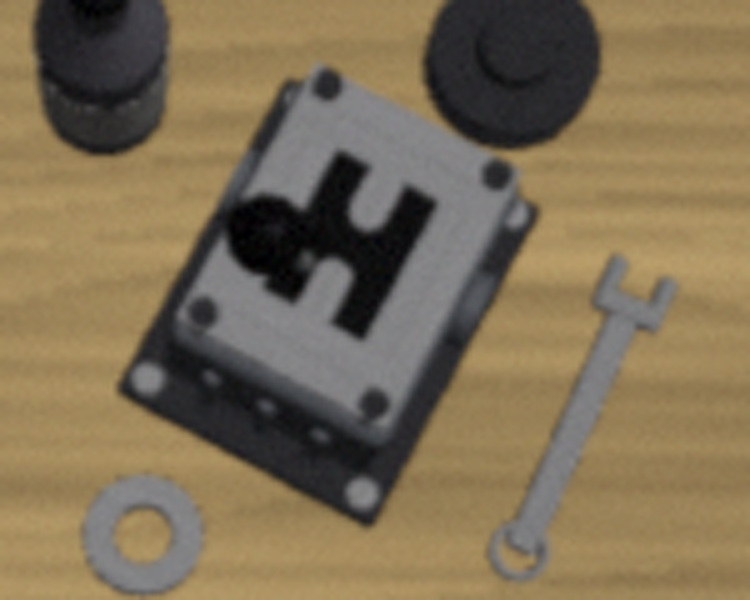

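View pics/scenec.png

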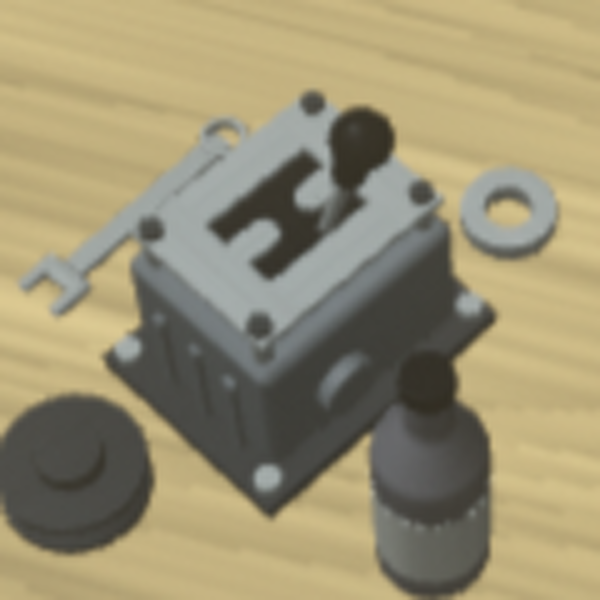

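```bash
cat > h.py <<'E'
import numpy as np, cv2
from scipy.optimize import least_squares
from scipy.spatial.transform import Rotation as Rn
from cell import arm, eyes
C={n:eyes.get_calibration(n) for n in("scene","top")}
def ray(n,u,v):
    c=C[n]; d=c["R"].T@np.linalg.solve(c["intrinsics"],[u,v,1]); o=-c["R"].T@c["t"]; return o,d
def onz(n,u,v,z):
    o,d=ray(n,u,v); return o+d*(z-o[2])/d[2]
def proj(n,X):
    c=C[n]; q=c["intrinsics"]@(c["R"]@X+c["t"]); return q[:2]/q[2]
E
python3 - <<'E'
from h import *
T=lambda x,y:(290+x/5-.4,150+y/5-.4)
S=lambda x,y:(225+x/5-.4,225+y/5-.4)
z=.1445
for n,F,P in(("top",T,[(327,85),(497,175),(203,312),(374,403)]),("scene",S,[(260,324),(150,230),(420,191),(312,102)])):
    W=np.array([onz(n,*F(*p),z) for p in P]); fl,fr,rl,rr=W
    d=fl-rl+fr-rr; e=fl-fr+rl-rr
    print(n,W.mean(0),np.arctan2(d[1],d[0]),np.arctan2(-e[0],e[1]),np.linalg.norm(d)/2,np.linalg.norm(e)/2)
# H outer corners: FL outer, FR outer, RL?, RR outer
for n,F,P in(("top",T,[(340,151),(437,190),(362,340),(332,322)]),("scene",S,[(270,280),(208,228),(305,150)])):
    for p in P: print(n,onz(n,*F(*p),.1425))
A=[];b=[]
for n,p in(("top",T(266,234)),("scene",S(362,141))):
    o,d=ray(n,*p); d/=np.linalg.norm(d); M=np.eye(3)-np.outer(d,d);A.append(M);b.append(M@o)
print("knob",np.linalg.solve(sum(A),sum(b)))
# depth check
for n,p in(("top",T(266,234)),("scene",S(362,141))):
    D=np.load(n+"0.npy"); u,v=map(int,map(round,p)); print(n,proj(n,np.linalg.solve(sum(A),sum(b)))-p, end=' ')
    o,d=ray(n,u,v); print(o+d*(D[v,u])+.018*d/np.linalg.norm(d))
E
```

```text
top [ 0.55931233 -0.0755984   0.1445    ] -0.47253115730066597 -0.4724539789701787 0.12312798313189062 0.08990169716072134
scene [ 0.55896139 -0.07774421  0.1445    ] -0.46692842590254713 -0.46346376047617643 0.12395601226635179 0.089623368669043
top [ 0.60360692 -0.07021997  0.1425    ]
top [ 0.58611119 -0.11592269  0.1425    ]
top [ 0.51392254 -0.08174218  0.1425    ]
top [ 0.52205105 -0.06768433  0.1425    ]
scene [ 0.60448012 -0.07071911  0.1425    ]
scene [ 0.58249564 -0.11604295  0.1425    ]
scene [ 0.51542975 -0.08249925  0.1425    ]
knob [ 0.54701901 -0.03344867  0.21335723]
top [ 0.15832088 -0.03905969] [ 0.5474337  -0.03344711  0.21509636]
scene [0.13154167 0.01328029] [ 0.54795182 -0.0334854   0.21371274]
```

```bash
cat >> h.py <<'E'
c0=np.array([.559,-.0767]); yw=-.469
XT=np.array([np.cos(yw),np.sin(yw)]); YT=np.array([-np.sin(yw),np.cos(yw)])
def loc(p): d=np.array(p[:2])-c0; return np.array([d@XT,d@YT])
def wor(x,y): return c0+x*XT+y*YT
def to(x,y,z):
    "rows numbers to reach local x,y, z with tool x=YT, y=XT, z down"
    s=arm.observe(); R=Rn.from_rotvec(s["ee_rot"]).as_matrix()
    G=np.array([[YT[0],XT[0],0],[YT[1],XT[1],0],[0,0,-1]])
    w=np.r_[wor(x,y),z]
    print("shift",np.round(R.T@(w-s["position"])/.5,4),"turn",np.round(Rn.from_matrix(R.T@G).as_rotvec()/np.radians(60),4))
def st():
    s=arm.observe(); R=Rn.from_rotvec(s["ee_rot"]).as_matrix()
    print("t",s["clock"],"loc",loc(s["position"]).round(4),"z",s["position"][2].round(4),"F",s["force"].round(2),"Floc",loc(s["force"][:2]+c0).round(2),"w",round(s["width"],3),"toolz",R[:,2].round(4),"j",s["joints"].round(2))
E
python3 - <<'E'
from h import *
st(); to(-.085,.033,.40); to(-.085,.033,.198)
D=np.load("top0.npy")
def pt(u,v): o,d=ray("top",u,v); return o+d*D[v,u]
for n,u,v in(("bottle",310,146),("bigknob",168,347),("bigknob2",170,350),("plate",372,187),("pulley",392,160)):
    p=pt(u,v); print(n,p.round(3),loc(p).round(3))
E
```

```text
t 0.1 loc [-0.6193  0.4344] z 0.234 F [ 0.04 -0.83 -1.02] Floc [ 0.41 -0.72] w 1.004 toolz [-3.0e-04 -1.4e-03 -1.0e+00] j [-1.34  0.44  0.02  1.57 -0.01  1.13 -0.08]
shift [-0.9427  0.9479 -0.3305] turn [0.0002 0.0014 0.1319]
shift [-0.9421  0.9478  0.0735] turn [0.0002 0.0014 0.1319]
bottle [0.664 0.042 0.2  ] [0.04  0.153]
bigknob [0.222 0.3   0.309] [-0.471  0.184]
bigknob2 [0.216 0.298 0.301] [-0.475  0.179]
plate [ 0.587 -0.104  0.143] [ 0.038 -0.012]
pulley [ 0.684 -0.165  0.044] [ 0.151 -0.022]
```

Emit:
play_rows(rows=[[[0,0,-0.1],[0,0,0.13],-1],[[0,0,-0.2],[0,0,0.13],-1],[[0,0,-0.3],[0,0,0.13],-1],[[0,0,-0.38],[0,0,0.13],-1],[[0,0,-0.38],[0,0,0.13],-1],[[-0.07,0.07,-0.38],[0,0,0.132],-1],[[-0.14,0.14,-0.38],[0,0,0.132],-1],[[-0.21,0.21,-0.38],[0,0,0.132],-1],[[-0.28,0.28,-0.38],[0,0,0.132],-1],[[-0.35,0.35,-0.38],[0,0,0.132],-1]], newtons=20)

```text
clock: 1.1
position: [0.3121, 0.3666, 0.4242]
ee_rot: [2.677, 1.644, -0.001]
force: [0.8, 0.9, 0.0]
width: 0.178
```

```bash
python3 -c "
from h import *
st(); to(-.085,.033,.40)"
```

```text
t 1.1 loc [-0.4206  0.2838] z 0.4242 F [0.79 0.91 0.04] Floc [0.29 1.16] w 0.178 toolz [-5.e-04 -6.e-04 -1.e+00] j [-1.13  0.09  0.17  1.58 -0.01  1.47  0.14]
shift [-0.5015  0.6712  0.0486] turn [-0.0001  0.0007 -0.0001]
```

Emit:
play_rows(rows=[[[-0.05,0.07,0],[0,0,0],-1],[[-0.11,0.14,0],[0,0,0],-1],[[-0.17,0.21,0],[0,0,0],-1],[[-0.23,0.28,0],[0,0,0],-1],[[-0.29,0.35,0],[0,0,0],-1],[[-0.35,0.42,0],[0,0,0],-1],[[-0.4,0.49,0],[0,0,0],-1],[[-0.45,0.56,0],[0,0,0],-1],[[-0.48,0.61,0],[0,0,0],-1],[[-0.48,0.61,0],[0,0,0],-1]])

```text
clock: 2.1
position: [0.4761, 0.0126, 0.4243]
ee_rot: [2.681, 1.635, -0.002]
force: [0.4, 0.7, -1.2]
width: 0.005
```

```bash
python3 -c "
from h import *
st(); to(-.085,.033,.40)"
```

```text
t 2.1 loc [-0.1143  0.0422] z 0.4243 F [ 0.41  0.73 -1.25] Floc [0.04 0.84] w 0.005 toolz [-1.0e-04 -1.7e-03 -1.0e+00] j [-0.68  0.06  0.59  1.62 -0.03  1.47  1.01]
shift [-0.0179  0.0587  0.0487] turn [ 0.0007  0.0015 -0.0065]
```

Now align and go down behind the knob, keeping 10 mm or more of gap.

Emit:
play_rows(rows=[[[-0.018,0.04,0.08],[0,0,-0.006],-1],[[-0.018,0.04,0.16],[0,0,-0.006],-1],[[-0.018,0.04,0.24],[0,0,-0.006],-1],[[-0.018,0.04,0.32],[0,0,-0.006],-1],[[-0.018,0.04,0.4],[0,0,-0.006],-1],[[-0.018,0.04,0.44],[0,0,-0.006],-1],[[-0.018,0.04,0.45],[0,0,-0.006],-1],[[-0.018,0.04,0.45],[0,0,-0.006],-1],[[-0.018,0.04,0.45],[0,0,-0.006],-1]])

```text
clock: 3.0
position: [0.4897, 0.0, 0.2008]
ee_rot: [2.671, 1.653, 0.002]
force: [-0.1, -0.6, 0.6]
width: 0.003
```

```bash
cat >> h.py <<'E'
def snap(k):
    P=[]
    for n,(u,v) in(("scene",(225,225)),("top",(290,130))):
        p,d=eyes.get_image(n); cv2.imwrite(f"pics/{n}_{k}_full.png",p[:,:,::-1]); P.append(cv2.resize(p[v:v+130,u:u+130,::-1],(400,400),interpolation=cv2.INTER_CUBIC))
    cv2.imwrite(f"pics/s_{k}.png",np.hstack(P))
E
python3 -c "
from h import *
st(); snap(1)"
```

```text
t 3.0 loc [-0.0965  0.0371] z 0.2008 F [-0.09 -0.64  0.64] Floc [ 0.21 -0.61] w 0.003 toolz [ 1.5e-03  4.0e-04 -1.0e+00] j [-0.58  0.27  0.58  1.98 -0.18  0.95  1.2 ]
```

View pics/s_1.png

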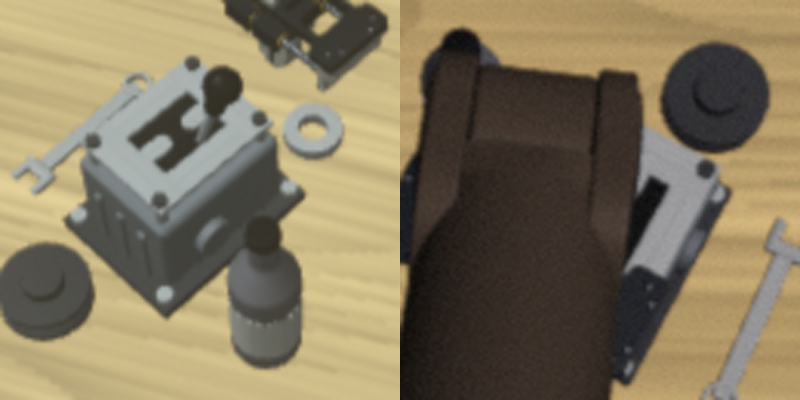

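```bash
python3 - <<'E'
from h import *
a=cv2.imread('pics/scene_1_full.png')[190:290,260:380]; a=cv2.resize(a,None,fx=6,fy=6,interpolation=cv2.INTER_CUBIC)
s=arm.observe()
for xl,z,col in((0,-.0,(0,0,255)),):
    for dy in(-.019,0,.019):
      for dz in(-.008,.03):
        p=s["position"]+np.r_[YT*dy,dz]; u,v=proj("scene",p); cv2.circle(a,(int((u-260+.4)*6),int((v-190+.4)*6)),4,(0,0,255) if dz<0 else (0,255,0),-1)
cv2.imwrite('pics/c1.png',a)
E
```

```text
(no output)
```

View pics/c1.png

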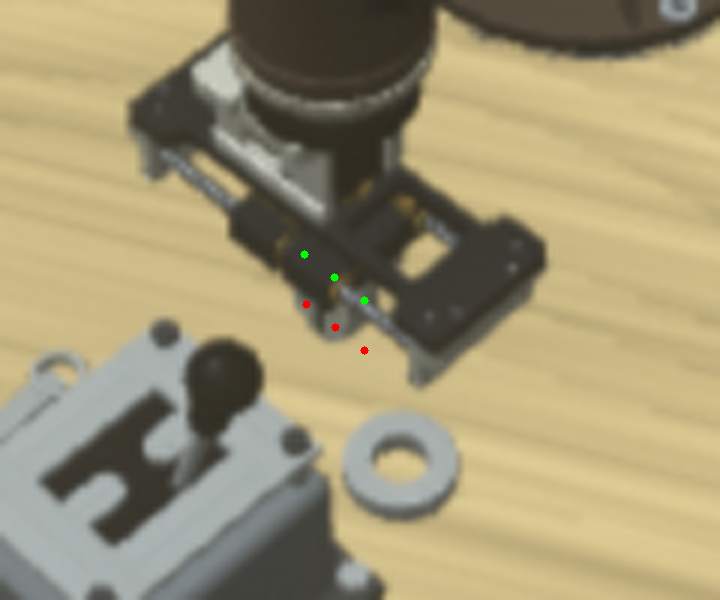

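Emit:
play_rows(rows=[[[-0.008,0.02,0.004],[0,0,0.006],-1],[[-0.008,0.04,0.004],[0,0,0.006],-1],[[-0.008,0.06,0.004],[0,0,0.006],-1],[[-0.008,0.07,0.004],[0,0,0.006],-1],[[-0.008,0.07,0.004],[0,0,0.006],-1]])

```text
clock: 3.6
position: [0.5194, -0.0202, 0.1976]
ee_rot: [2.677, 1.643, -0.0]
force: [-0.6, -0.6, 0.6]
width: 0.005
```

```bash
python3 -c "
from h import *
st(); snap(2)"
```

```text
t 3.6 loc [-0.0609  0.0325] z 0.1976 F [-0.55 -0.64  0.62] Floc [-0.2  -0.82] w 0.005 toolz [ 2.e-04 -6.e-04 -1.e+00] j [-0.51  0.33  0.58  1.91 -0.22  0.97  1.27]
```

View pics/s_2.png

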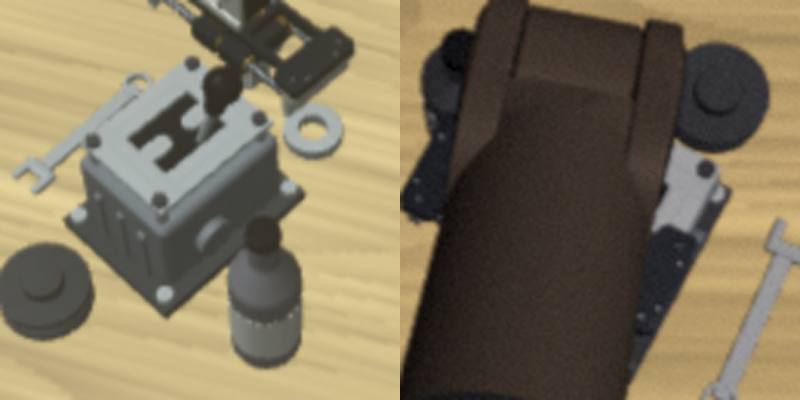

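Emit:
play_rows(rows=[[[0,0.006,0],[0,0,0],-1],[[0,0.012,0],[0,0,0],-1],[[0,0.018,0],[0,0,0],-1],[[0,0.024,0],[0,0,0],-1],[[0,0.03,0],[0,0,0],-1],[[0,0.036,0],[0,0,0],-1],[[0,0.04,0],[0,0,0],-1],[[0,0.04,0],[0,0,0],-1]])

```text
clock: 4.5
position: [0.5367, -0.0287, 0.1977]
ee_rot: [2.677, 1.644, 0.0]
force: [-1.6, 1.6, 1.2]
width: 0.004
```

```bash
cat >> h.py <<'E'
def knobpix(n="scene"):pass
def model(a,f): 
    k=.17*np.array([np.sin(f),-np.cos(f)*np.sin(a),np.cos(f)*np.cos(a)]); return np.r_[wor(k[0],k[1]),k[2]+.05]
def fit(u,v,n="scene"):
    r=least_squares(lambda q:proj(n,model(*q))-(u,v),[0,0]); print("fit across %.3f fore %.3f"%tuple(r.x),"knob loc",loc(model(*r.x)).round(4))
def crop(k,u0=250,v0=215,w=100,f=6):
    p,d=eyes.get_image("scene"); a=cv2.resize(p[v0:v0+w,u0:u0+w,::-1],None,fx=f,fy=f,interpolation=cv2.INTER_CUBIC); cv2.imwrite(f"pics/k_{k}.png",a); cv2.imwrite(f"pics/kf_{k}.png",p[:,:,::-1])
def cf(x,y,u0=250,v0=215,f=6): fit(u0+(x+.5)/f-.5,v0+(y+.5)/f-.5)
E
python3 -c "
from h import *
st(); crop(3); fit(225+362/5-.4,225+141/5-.4)"
```

```text
t 4.5 loc [-0.0416  0.0327] z 0.1977 F [-1.64  1.65  1.2 ] Floc [-2.2   0.73] w 0.004 toolz [ 3.e-04 -1.e-04 -1.e+00] j [-0.48  0.36  0.58  1.87 -0.23  0.98  1.3 ]
fit across -0.200 fore -0.176 knob loc [-0.0297  0.0333]
```

View pics/k_3.png

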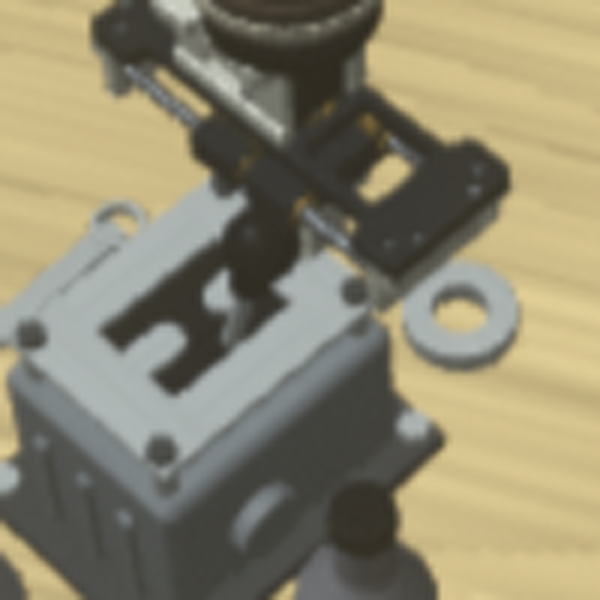

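```bash
python3 - <<'E'
from h import *
cf(262,243); 
a=cv2.imread('pics/k_3.png')
for f,col in((-.083,(0,0,255)),(-.11,(0,255,0))):
    u,v=proj("scene",model(-.2,f)); cv2.circle(a,(int((u-250+.5)*6),int((v-215+.5)*6)),40,col,1)
a=np.clip(a[150:350,150:350].astype(float)*2,0,255).astype(np.uint8)
cv2.imwrite('pics/c3.png',cv2.resize(a,(600,600)))
E
```

```text
fit across -0.194 fore -0.097 knob loc [-0.0165  0.0326]
```

View pics/c3.png

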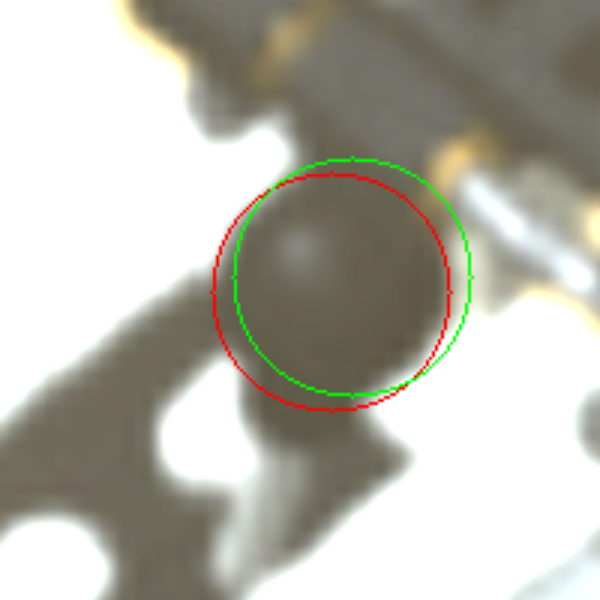

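Emit:
play_rows(rows=[[[0,0.006,0],[0,0,0],-1],[[0,0.012,0],[0,0,0],-1],[[0,0.018,0],[0,0,0],-1],[[0,0.024,0],[0,0,0],-1],[[0,0.029,0],[0,0,0],-1],[[0,0.031,0],[0,0,0],-1],[[0,0.031,0],[0,0,0],-1]])

```text
clock: 5.25
position: [0.5504, -0.0357, 0.1977]
ee_rot: [2.677, 1.644, 0.0]
force: [-2.8, 1.2, 0.2]
width: 0.005
```

```bash
cat >> h.py <<'E'
def over(k,a,f):
    p,d=eyes.get_image("scene"); cv2.imwrite(f"pics/o_{k}_full.png",p[:,:,::-1])
    show(k,a,f)
def show(k,a,f):
    p=cv2.imread(f"pics/o_{k}_full.png")
    u,v=proj("scene",model(a,f)); X,Y=int(u)-22,int(v)-20
    q=cv2.resize(p[Y:Y+44,X:X+44],None,fx=12,fy=12,interpolation=cv2.INTER_CUBIC); q=np.clip(q*2.,0,255).astype(np.uint8)
    cv2.circle(q,(int((u-X+.5)*12),int((v-Y+.5)*12)),79,(0,0,255),1); cv2.imwrite(f"pics/o_{k}.png",q); print(X,Y,(u-X+.5)*12,(v-Y+.5)*12)
E
python3 -c "
from h import *
st(); over(4,-.2,0)"
```

```text
t 5.25 loc [-0.0262  0.0326] z 0.1977 F [-2.78  1.17  0.17] Floc [-3.01 -0.21] w 0.005 toolz [ 1.e-04 -2.e-04 -1.e+00] j [-0.46  0.38  0.58  1.84 -0.25  0.99  1.32]
267 238 271.00772481939725 255.557244166386
```

View pics/o_4.png

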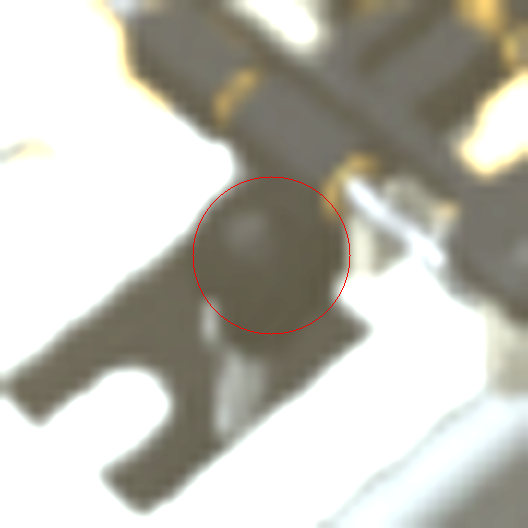

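Emit:
play_rows(rows=[[[0,-0.02,0],[0,0,0],-1],[[0,-0.06,0],[0,0,0],-1],[[0.0,-0.08,0],[0,0,0],-1],[[0.05,-0.08,0],[0,0,0],-1],[[0.1,-0.08,0],[0,0,0],-1],[[0.115,-0.06,0],[0,0,0],-1],[[0.115,0,0],[0,0,0],-1],[[0.115,0.05,0],[0,0,0],-1],[[0.115,0.05,0],[0,0,0],-1]])

```text
clock: 6.2
position: [0.6008, 0.0018, 0.1978]
ee_rot: [2.676, 1.64, 0.001]
force: [-0.3, -0.5, 0.6]
width: 0.004
```

```bash
python3 -c "
from h import *
st(); over(5,-.2,0)"
```

```text
t 6.2 loc [0.0018 0.0889] z 0.1978 F [-0.33 -0.51  0.65] Floc [-0.06 -0.61] w 0.004 toolz [ 0.0022 -0.0024 -1.    ] j [-0.48  0.46  0.56  1.72 -0.28  1.04  1.27]
267 238 271.00772481939725 255.557244166386
```

View pics/o_5.png

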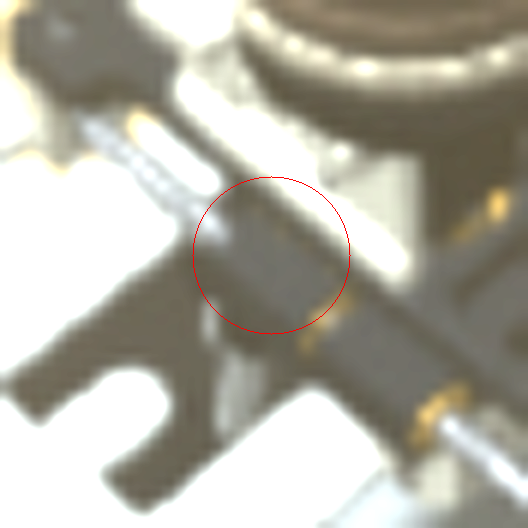

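View pics/o_5_full.png

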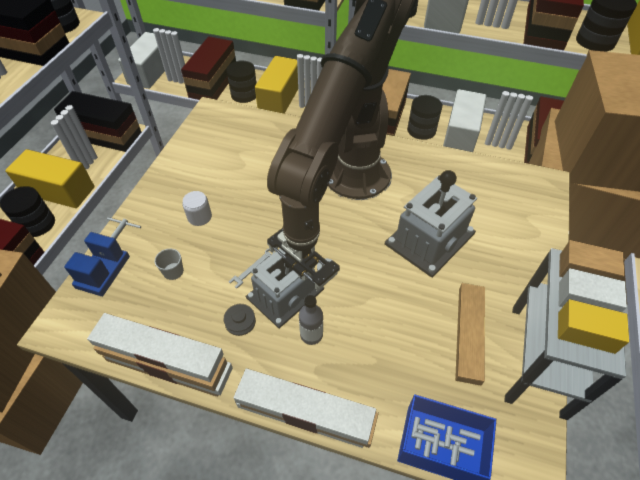

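Emit:
play_rows(rows=[[[-0.012,-0.005,0],[0,0,0],-1],[[-0.022,-0.005,0],[0,0,0],-1],[[-0.03,-0.005,0],[0,0,0],-1],[[-0.038,-0.005,0],[0,0,0],-1],[[-0.046,-0.005,0],[0,0,0],-1],[[-0.054,-0.005,0],[0,0,0],-1],[[-0.062,-0.005,0],[0,0,0],-1],[[-0.07,-0.005,0],[0,0,0],-1],[[-0.07,-0.005,0],[0,0,0],-1]])

```text
clock: 7.15
position: [0.5802, -0.0264, 0.1978]
ee_rot: [2.677, 1.643, -0.0]
force: [0.9, 2.1, 1.7]
width: 0.002
```

```bash
python3 -c "
from h import *
st(); over(6,-.08,0)"
```

```text
t 7.15 loc [-0.0038  0.0545] z 0.1978 F [0.94 2.13 1.74] Floc [-0.12  2.32] w 0.002 toolz [ 1.e-04 -2.e-04 -1.e+00] j [-0.45  0.43  0.57  1.77 -0.27  1.02  1.32]
261 233 280.2004472168246 256.5816491865746
```

View pics/o_6.png

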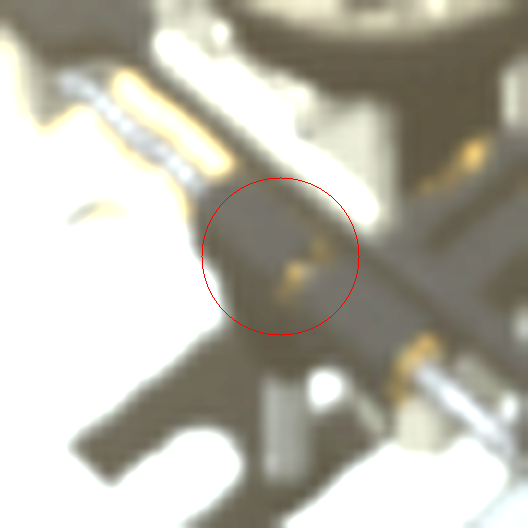

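```bash
cat >> h.py <<'E'
def stick(X,Y,pts,fac=12):
    P=[np.array([X+(x+.0)/fac-.5,Y+(y+.0)/fac-.5]) for x,y in pts]
    def res(q):
        k=model(*q); b=np.r_[c0,.05]; A=proj("scene",b); B=proj("scene",k); d=(B-A)/np.linalg.norm(B-A)
        return [ (p-A)[0]*d[1]-(p-A)[1]*d[0] for p in P]
    r=least_squares(res,[0,0]); print("stick across %.3f fore %.3f"%tuple(r.x), "res",r.fun.round(2))
    for f in(-.05,0,.05):
        r=least_squares(lambda a:res((a[0],f)),[0]); print("  f",f,"a",r.x.round(3),r.fun.round(2))
E
python3 -c "
from h import *
stick(261,233,[(285,390),(283,470)])
stick(267,238,[(240,370),(228,420)])
"
```

```text
stick across 0.986 fore -0.685 res [-0.08  0.12]
  f -0.05 a [-0.032] [-0.08  0.12]
  f 0 a [-0.086] [-0.08  0.12]
  f 0.05 a [-0.14] [-0.08  0.12]
stick across -0.341 fore 0.200 res [-0.2   0.27]
  f -0.05 a [-0.125] [-0.2   0.27]
  f 0 a [-0.167] [-0.2   0.27]
  f 0.05 a [-0.21] [-0.2   0.27]
```

Emit:
play_rows(rows=[[[-0.008,0.003,0],[0,0,0],-1],[[-0.016,0.003,0],[0,0,0],-1],[[-0.025,0.003,0],[0,0,0],-1],[[-0.034,0.003,0],[0,0,0],-1],[[-0.043,0.003,0],[0,0,0],-1],[[-0.052,0.003,0],[0,0,0],-1],[[-0.061,0.003,0],[0,0,0],-1],[[-0.07,0.003,0],[0,0,0],-1],[[-0.079,0.003,0],[0,0,0],-1],[[-0.085,0.003,0],[0,0,0],-1]])

```text
clock: 8.2
position: [0.5622, -0.0648, 0.1977]
ee_rot: [-2.677, -1.644, 0.0]
force: [1.2, 1.6, 0.4]
width: 0.004
```

```bash
python3 -c "
from h import *
st(); over(7,.15,0); snap(7)"
```

```text
t 8.2 loc [-0.0025  0.0121] z 0.1977 F [1.19 1.64 0.44] Floc [0.32 2.  ] w 0.004 toolz [-2.e-04 -1.e-04 -1.e+00] j [-0.4   0.41  0.58  1.8  -0.26  1.01  1.38]
252 226 270.94458596125537 246.39923527705594
```

View pics/o_7.png

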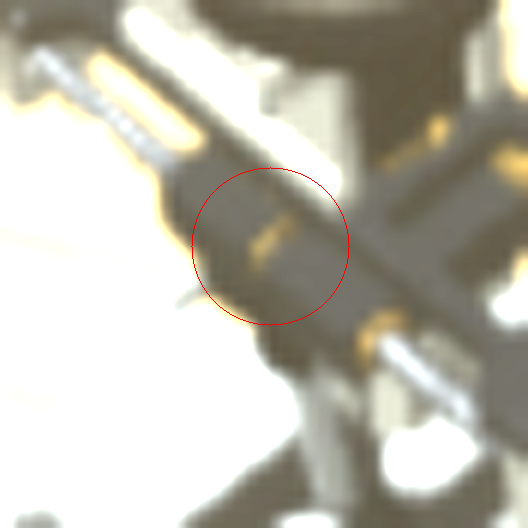

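View pics/s_7.png

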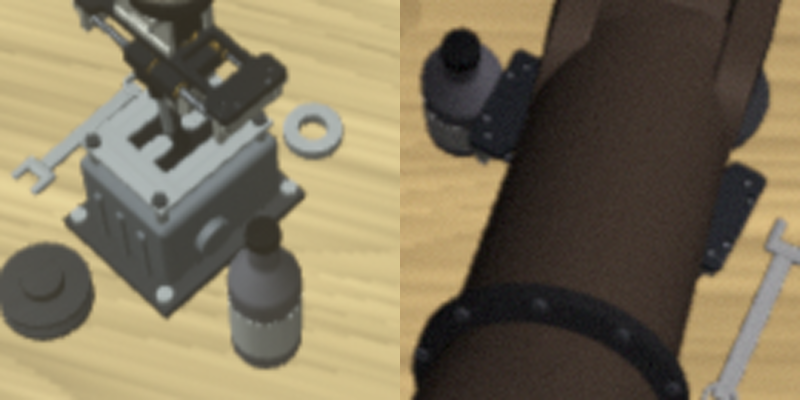

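```bash
python3 -c "
from h import *
stick(252,226,[(314,385),(333,490)])
"
```

```text
stick across -0.267 fore 0.235 res [-0.25  0.37]
  f -0.05 a [0.221] [-0.25  0.37]
  f 0 a [0.139] [-0.25  0.37]
  f 0.05 a [0.056] [-0.25  0.37]
```

Emit:
play_rows(rows=[[[-0.005,0,0],[0,0,0],-1],[[-0.01,0,0],[0,0,0],-1],[[-0.014,0,0],[0,0,0],-1],[[-0.017,0,0],[0,0,0],-1],[[-0.017,0,0],[0,0,0],-1]])

```text
clock: 8.85
position: [0.5585, -0.0721, 0.1977]
ee_rot: [-2.677, -1.644, 0.0]
force: [0.3, 1.9, -1.0]
width: 0.004
```

```bash
python3 -c "
from h import *
st()"
```

```text
t 8.85 loc [-0.0025  0.0039] z 0.1977 F [ 0.3   1.87 -1.03] Floc [-0.58  1.81] w 0.004 toolz [-2.e-04 -1.e-04 -1.e+00] j [-0.39  0.4   0.58  1.81 -0.26  1.01  1.39]
```

Emit:
play_rows(rows=[[[0.02,0,0],[0,0,0],-1],[[0.05,0,0],[0,0,0],-1],[[0.06,-0.02,0],[0,0,0],-1],[[0.06,-0.08,0],[0,0,0],-1],[[0.06,-0.14,0],[0,0,0],-1],[[0.04,-0.16,0],[0,0,0],-1],[[-0.02,-0.16,0],[0,0,0],-1],[[-0.075,-0.16,0],[0,0,0],-1],[[-0.075,-0.16,0],[0,0,0],-1]])

```text
clock: 9.75
position: [0.4683, -0.0714, 0.1979]
ee_rot: [-2.68, -1.64, 0.001]
force: [0.1, 1.1, 0.4]
width: 0.004
```

```bash
python3 -c "
from h import *
st(); over(8,.2,0)"
```

```text
t 9.75 loc [-0.0833 -0.0363] z 0.1979 F [0.1  1.14 0.45] Floc [-0.43  1.06] w 0.004 toolz [-6.e-04 -3.e-04 -1.e+00] j [-0.46  0.25  0.62  2.01 -0.18  0.93  1.34]
250 224 270.60496218793105 253.63751354951023
```

View pics/o_8.png

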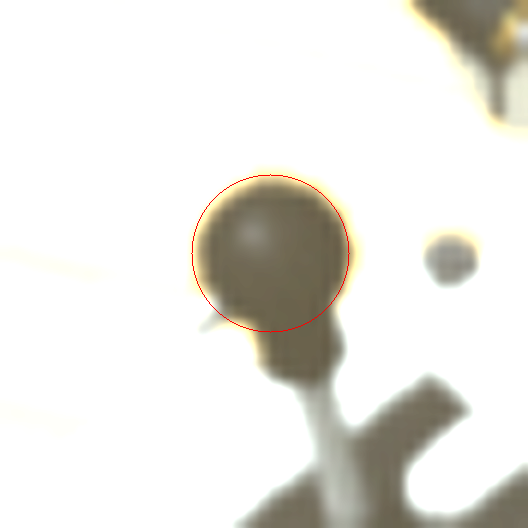

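Emit:
play_rows(rows=[[[0.005,0.04,0],[0,0,0],-1],[[0.005,0.08,0],[0,0,0],-1],[[0.005,0.1,0],[0,0,0],-1],[[0.005,0.11,0],[0,0,0],-1],[[0.005,0.12,0],[0,0,0],-1],[[0.005,0.13,0],[0,0,0],-1],[[0.005,0.14,0],[0,0,0],-1],[[0.005,0.15,0],[0,0,0],-1],[[0.005,0.16,0],[0,0,0],-1],[[0.005,0.17,0],[0,0,0],-1]])

```text
clock: 10.8
position: [0.5475, -0.1053, 0.1976]
ee_rot: [-2.676, -1.644, 0.0]
force: [-2.1, 1.8, -1.1]
width: 0.007
```

```bash
python3 -c "
from h import *
st(); over(9,.2,.16)"
```

```text
t 10.8 loc [ 0.0027 -0.0307] z 0.1976 F [-2.13  1.83 -1.15] Floc [-2.72  0.67] w 0.007 toolz [-4.e-04  3.e-04 -1.e+00] j [-0.34  0.4   0.6   1.82 -0.26  1.    1.46]
242 230 279.5323925019636 257.1191950230009
```

View pics/o_9.png

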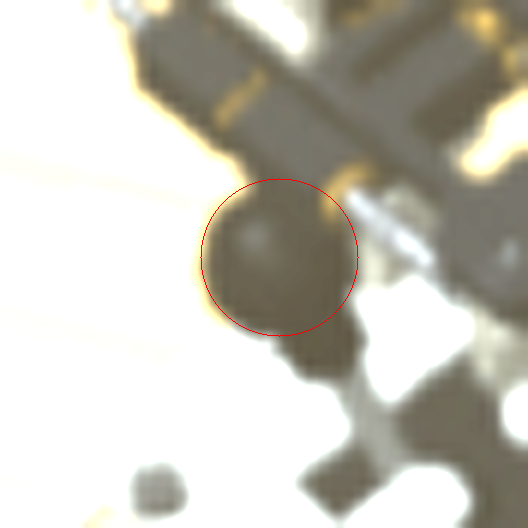

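Stick is entering the third slot, at fore of about 0.16. I'll keep pushing.

Emit:
play_rows(rows=[[[-0.003,0.008,0],[0,0,0],-1],[[-0.003,0.016,0],[0,0,0],-1],[[-0.003,0.024,0],[0,0,0],-1],[[-0.003,0.032,0],[0,0,0],-1],[[-0.003,0.038,0],[0,0,0],-1],[[-0.003,0.044,0],[0,0,0],-1],[[-0.003,0.048,0],[0,0,0],-1],[[-0.003,0.05,0],[0,0,0],-1]])

```text
clock: 11.65
position: [0.5691, -0.1181, 0.1977]
ee_rot: [2.677, 1.644, -0.0]
force: [-2.9, 1.1, -1.6]
width: 0.006
```

```bash
python3 -c "
from h import *
st(); over(10,.2,.32)"
```

```text
t 11.65 loc [ 0.0277 -0.0324] z 0.1977 F [-2.86  1.1  -1.63] Floc [-3.05 -0.32] w 0.006 toolz [-1.e-04 -2.e-04 -1.e+00] j [-0.31  0.43  0.6   1.77 -0.28  1.03  1.49]
235 238 281.9387306949959 248.95991880518272
```

View pics/o_10.png

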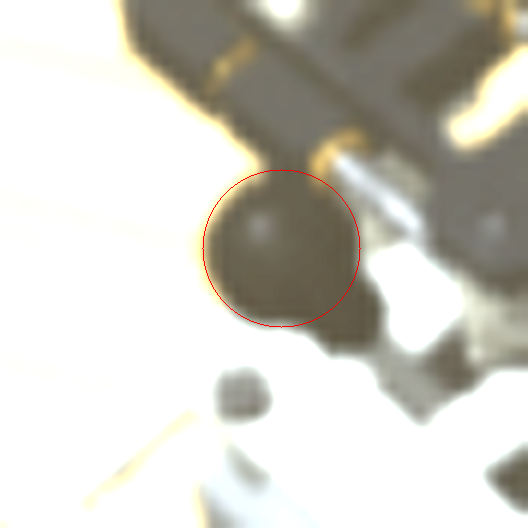

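Emit:
play_rows(rows=[[[0,0.002,0],[0,0,0],-1],[[0,0.004,0],[0,0,0],-1],[[0,0.006,0],[0,0,0],-1],[[0,0.006,0],[0,0,0],-1]])

```text
clock: 12.1
position: [0.5718, -0.1194, 0.1978]
ee_rot: [2.677, 1.644, 0.0]
force: [-2.5, 1.1, -0.6]
width: 0.001
```

```bash
python3 -c "
from h import *
st()"
```

```text
t 12.1 loc [ 0.0307 -0.0323] z 0.1978 F [-2.52  1.14 -0.62] Floc [-2.76 -0.12] w 0.001 toolz [ 2.e-04 -1.e-04 -1.e+00] j [-0.31  0.44  0.6   1.76 -0.28  1.03  1.49]
```

Emit:
play_rows(rows=[[[0,0.002,0],[0,0,0],-1],[[0,0.003,0],[0,0,0],-1],[[0,0.003,0],[0,0,0],-1]])

```text
clock: 12.4
position: [0.5729, -0.1199, 0.1976]
ee_rot: [-2.677, -1.644, 0.0]
force: [-1.9, 1.7, -2.1]
width: 0.007
```

```bash
python3 -c "
from h import *
st()"
```

```text
t 12.4 loc [ 0.0319 -0.0323] z 0.1976 F [-1.85  1.69 -2.07] Floc [-2.41  0.67] w 0.007 toolz [-3.e-04  1.e-04 -1.e+00] j [-0.3   0.44  0.59  1.76 -0.28  1.03  1.5 ]
```

Emit:
play_rows(rows=[[[0,0.002,0],[0,0,0],-1],[[0,0.003,0],[0,0,0],-1],[[0,0.003,0],[0,0,0],-1]])

```text
clock: 12.7
position: [0.574, -0.1205, 0.1975]
ee_rot: [-2.676, -1.644, 0.001]
force: [-4.7, 2.9, -4.0]
width: 0.005
```

```bash
python3 -c "
from h import *
st()"
```

```text
t 12.7 loc [ 0.0332 -0.0322] z 0.1975 F [-4.7   2.88 -3.96] Floc [-5.49  0.45] w 0.005 toolz [-8.e-04  3.e-04 -1.e+00] j [-0.3   0.44  0.59  1.75 -0.28  1.03  1.5 ]
```

Emit:
play_rows(rows=[[[0,0.001,0],[0,0,0],-1],[[0,0.002,0],[0,0,0],-1],[[0,0.002,0],[0,0,0],-1]])

```text
clock: 13.0
position: [0.5747, -0.1208, 0.1974]
ee_rot: [-2.676, -1.644, 0.001]
force: [-4.3, 3.6, -4.0]
width: 0.004
```

```bash
python3 -c "
from h import *
st();over(11,.2,.34)"
```

```text
t 13.0 loc [ 0.034  -0.0322] z 0.1974 F [-4.34  3.57 -3.99] Floc [-5.48  1.22] w 0.004 toolz [-1.2e-03  5.0e-04 -1.0e+00] j [-0.3   0.45  0.59  1.75 -0.28  1.03  1.5 ]
235 239 272.26787562878485 248.67720905302144
```

View pics/o_11.png

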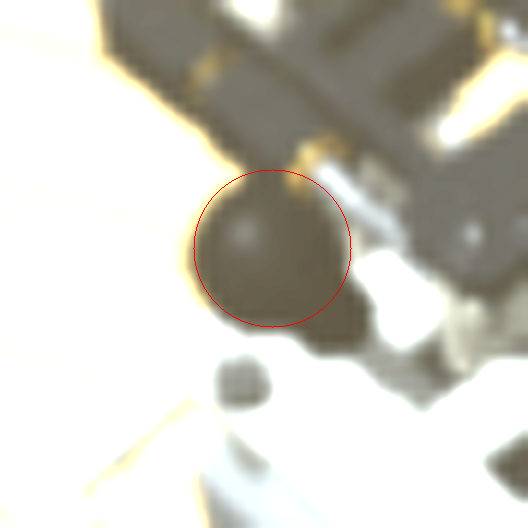

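Emit:
play_rows(rows=[[[0,-0.01,0],[0,0,0],-1],[[0,-0.04,0],[0,0,0],-1],[[0,-0.1,0],[0,0,0],-1],[[0,-0.18,0],[0,0,0],-1],[[0,-0.25,-0.02],[0,0,0],-1],[[0,-0.25,-0.1],[0,0,0],-1],[[0,-0.25,-0.2],[0,0,0],-1],[[0,-0.32,-0.25],[0,0,0],-1],[[0,-0.38,-0.25],[0,0,0],-1],[[0,-0.38,-0.25],[0,0,0],-1]])

```text
clock: 14.05
position: [0.4048, -0.0343, 0.3243]
ee_rot: [-2.676, -1.646, -0.009]
force: [0.7, -0.4, 1.3]
width: -0.0
```

```bash
python3 -c "
from h import *
st();over(12,.2,.34); snap(12)"
```

```text
t 14.05 loc [-0.1567 -0.0318] z 0.3243 F [ 0.73 -0.39  1.26] Floc [ 0.82 -0.02] w -0.0 toolz [ 0.0047  0.0032 -1.    ] j [-0.64 -0.05  0.59  1.95  0.03  1.23  1.04]
235 239 272.26787562878485 248.67720905302144
```

View pics/o_12.png

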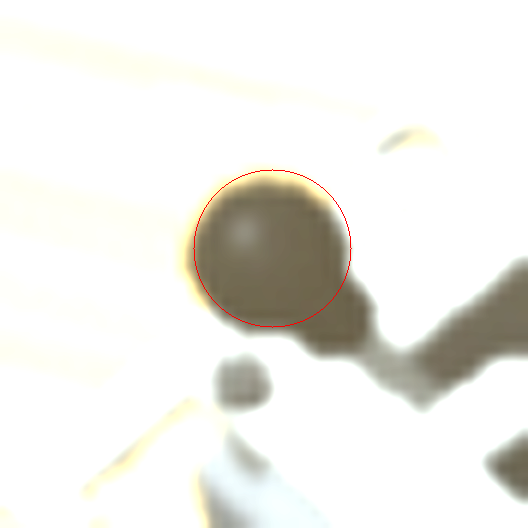

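View pics/s_12.png

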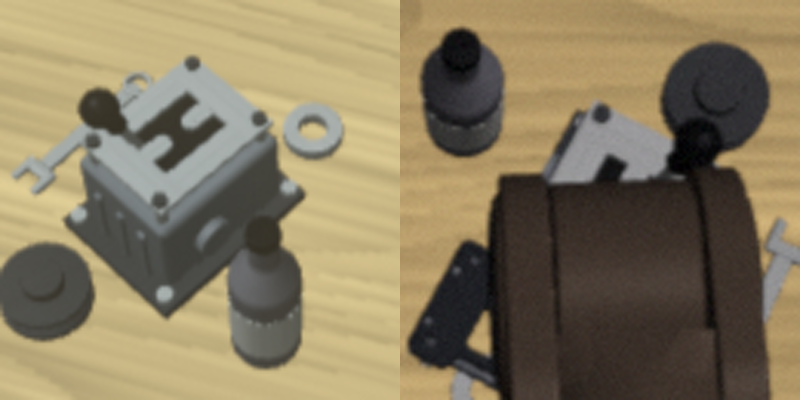

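```bash
python3 - <<'E'
from h import *
for n,p in(("scene","o_12_full"),("scene","o_8_full"),("top","top_12_full")):
    a=cv2.imread(f"pics/{p}.png"); 
    u,v=proj(n,model(.2,0 if "8_" in p else .34)); print(n,p,"pred",u.round(1),v.round(1))
    if n=="scene":
        X,Y=int(u)-9,int(v)-9; g=a[Y:Y+19,X:X+19].max(2)
        m=(g<80).astype(np.uint8); k=cv2.morphologyEx(m,cv2.MORPH_OPEN,cv2.getStructuringElement(cv2.MORPH_ELLIPSE,(9,9)))
        cs,_=cv2.findContours(k,cv2.RETR_EXTERNAL,cv2.CHAIN_APPROX_NONE); c=max(cs,key=len); (x,y),r=cv2.minEnclosingCircle(c); print(x+X,y+Y,r); fit(x+X,y+Y)
a=cv2.imread("pics/top_12_full.png"); a=a[150:200,360:440]; cv2.imwrite("pics/tc12.png",np.clip(cv2.resize(a,None,fx=9,fy=9,interpolation=cv2.INTER_CUBIC)*2.,0,255))
E
```

```text
scene o_12_full pred 257.2 259.2
257.0 261.0 6.403224468231201
fit across 0.179 fore 0.364 knob loc [ 0.0606 -0.0283]
scene o_8_full pred 272.1 244.6
272.5 245.5 5.700977325439453
fit across 0.179 fore 0.008 knob loc [ 0.0014 -0.0303]
top top_12_full pred 387.0 176.9[ WARN:0@0.666] global loadsave.cpp:1063 imwrite_ Unsupported depth image for selected encoder is fallbacked to CV_8U.
```

View pics/tc12.png

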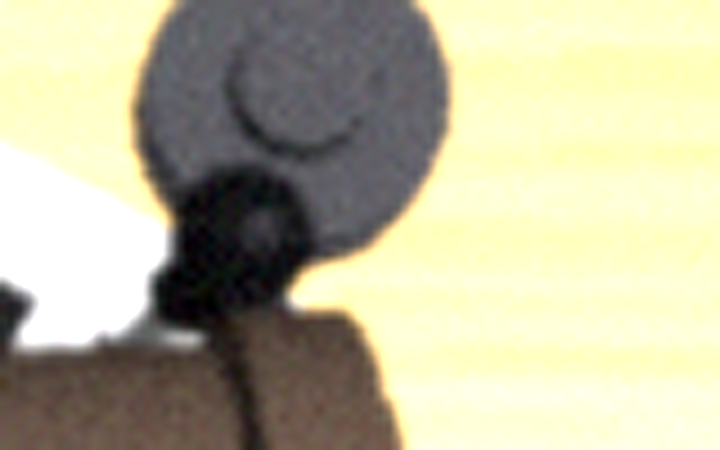

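```bash
python3 -c "
from h import *
st(); print(arm.sign_off())"
```

```text
t 14.2 loc [-0.1544 -0.0321] z 0.3234 F [ 1.1  -1.03  1.03] Floc [ 1.45 -0.43] w 0.003 toolz [ 3.e-03  7.e-04 -1.e+00] j [-0.64 -0.04  0.59  1.95  0.02  1.23  1.04]
the job is handed in; nothing more can be done
None
```

The gearshift tower is in third gear, and I handed the job in at 14.2 s of robot time. The stick started in the second slot (near left). Using only the outside of the closed fingers, I pushed it forward to the crossing, across to the right, then forward to its end stop. The fingers never gripped or lifted the knob.

**Final position:** after backing off, both cameras put the knob at lever_fore of about 0.34, the slot's end stop, and lever_across of about 0.2. An automatic circle fit read 0.36 and 0.18. Its fore value lies past the physical stop, so I trusted the overlay instead.

**Fourth slot:** a picture before the last push showed the stick at the crossing on the right, at lever_fore of about 0. In the readings and pictures I took, it never went into the fourth slot.

**Forces:** readings taken between moves were about 2–3 N while pushing and 5.5 N sideways at the end stop. About 4 N of upward push on the knob showed at the stop, well under its 12 N spring.

**Surroundings:** the robot was clear of everything at hand-in. By eye, the bottle, bearing, spanner and pulley had not moved. I did not recheck the carton, cup and tin after the final move, but the arm's path stayed well away from them.

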